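# Dough roller out of the part-lidded box

## Task

The dough roller lies in the long box, caught under the lid at both ends: ease it back under the deep part of the lid until its other end is free of the short lip, tilt that end up, and draw the roller out slantwise through the opening, lip end first, without forcing it against the lid. Carry it on past the lip end of the box and finish still holding it there, level and still in the air, the whole roller beyond the box and higher than the box. Leave the other things on the bench as they are.

Things in the scene. Friction and masses are not known exactly. Their poses are not given: they have to be found in the camera images.
- box: White plastic box fixed to the bench, 358 long (its x) x 168 wide (y) x 92 mm high; origin at the centre of its underside, z up. Walls 4, floor 6 mm thick. Inside, two saddles 12 mm long (x) x 40 wide at x = -35 and +90, y = 0, carry the roller: seats at z = 31 mm, with nibs at y = 14.5 to 18.5 mm either side, up to z = 36, that stop it rolling. +x points to the lip end.
- roller_center (a point): Centre of the dough roller, on its axis; x axis along it to the head. 280 mm long: grey barrel 40 mm in diameter, 200 long, and at each end a wooden handle 22 in diameter, 40 long. About 0.35 kg, balanced at the centre. It starts level on the saddles along the box's x, axis 51 mm above the bench, centre 6 to 30 mm from the box's centre towards the lip.
- roller_head (a point): End of the roller that starts under the short lip: the middle of the end face, 140 mm from the centre.
- roller_tail (a point): End of the roller that starts under the deep part of the lid: the middle of the end face, 140 mm from the centre.
- lid: Fixed lid of the box, same origin and axes as the box. 4 mm thick: underside z = 88, top 92 mm (a 2 mm panel on the deep part reaches 94). It covers the full width at the two ends only: the deep part x = -179 to -65 mm, the short lip x = +135 to +179 mm. The opening between is 200 mm long (x = -65 to +135) and 160 mm wide.
- plate: Bystander: white ceramic serving plate, 220 mm across, 22 mm high; origin at the centre of its underside.
- spoon: Bystander: steel spoon 190 mm long, lying on the bench; origin at the middle of its length, on the bench.
- canister: Bystander: aluminium screw-top canister, 76 mm in diameter, 110 mm high, standing beside the box on the side away from the robot; origin at the centre of its underside.
- mug: Bystander: white mug, 80 mm across, 90 mm high; origin at the centre of its underside.
- bowl: Bystander: bowl, 130 mm across, 60 mm high; origin at the centre of its underside.

How it is judged:
By the outcome, as a careful person would: the job done as asked, in the order asked, and still so for the second after the job is handed in, while the arm keeps its last pose, push and grip.
It also fails if it takes over 43 s, if anything falls off the work surface, if the arm or the gripper's body presses on something with over 40 N, if the wrist force passes 120 N, or if a joint passes its speed limit or range.

## Robot

A 6-joint arm with a two-finger parallel gripper is mounted at the origin on the work surface. World frame = base frame: x ahead of the robot, y to its left, z up, the work surface at z = 0. Lengths are in m, angles in rad, forces in N, time in s.
With the tool pointing down it reaches from about 0.4 to 0.825 m from the base axis. Payload 7 kg.
Tool frame: the origin (TCP) lies at the very end of the fingers, on their centre line; the grasp point (between the pads) lies 19 mm behind it; z points along the fingers, x is the direction in which the jaws open and shut, and the axes are right-handed (so a half turn about z gives the same grasp; the last joint's range is limited). The gripper opens to 88 mm and grips with 3 to 60 N. Pads are 19 mm wide; open, the fingers measure 130 mm over their backs; the gripper's body (78 mm by 193 mm) begins 47 mm behind the grasp point.
Start: joints at [1.494, 0.359, 0.012, 0, -1.224, -0.288], TCP at [0.241, 0.631, 0.227] pointing down, gripper open.
Joint ranges: [-3.07, 3.07], [-1.43, 2.12], [-1.02, 1.25], [-3.03, 1.67], [-3.05, -0], [-3.03, 3.03]. Speed limits (rad/s): [2.39, 2.39, 3.01, 3.14, 3.14, 3.14].

## Interface

Orientations are given as [roll, pitch, yaw] about the fixed x, y, z axes, in that order (R = Rz(yaw) Ry(pitch) Rx(roll)).
In Python, from station import telemetry, grab_frame, arm, regions_of, pinpoint gives the robot as it stands. The module is installed in compiled form; this text tells all that it offers.
- The arm moves only by the shell command python3 -m inch 'ROWS' [FORCE]. ROWS is text: rows parted by semicolons, each of 7 numbers parted by spaces: the opening, from 0 (shut) to 1 (fully open), then the shift along the world's x, y, z in cm, then the turn, a rotation vector about the world's x, y, z in degrees. A call has 1 to 12 rows; each row is the pose to reach, as a shift and turn from the pose measured when the call began; what a row does not reach only later rows make up. A row lasts 1/8 s, in which the tool goes at most 62.5 mm and 10.7 degrees, less where a joint would pass 70% of its speed; a pose out of reach is approached as far as the arm can. A call with a gripper value outside its range is refused whole. The fingers move at their own pace and stop on an object; FORCE is the grip in N (left out, the last holds). Time passes only in rows, so rows that repeat a pose let the fingers close. It gives the time, the measured TCP pose, the force and the opening at its end, in the units of the state.
- telemetry.get_state(): the state, without advancing time (a new reading comes with each control period).
- grab_frame(name): name is "scene" or "top" or "wrist"; returns a dict with "pixels" (420x560x3 uint8, red, green, blue), "fx", "fy", "cx", "cy" (pixels), "R" (3x3) and "t" (3): a world point X has camera coordinates R X + t. Camera axes: x right, y down, z forward; pixel columns grow to the right and rows downward; lengths in m; the calibration is good to about 2 mm. A picture is of the moment at which its call begins. There is no depth.
- arm.job_done(): hands the job in, once; it reports no verdict.
Trained networks look in the newest picture that a camera, given by its name, has taken for a name from the list of things; names that differ only in an ending like _2 or _b are one class to them, and where a whole thing is asked for, a point or a joint stands for the part that bears it (a point fixed in the world has none). Each returns a list of dicts, best first, with "p" (0 to 1); they miss things now and then, are a little off and sometimes report something else, mostly with a low value. They report only what shows in the picture. A call takes as long as a camera call.
- regions_of(camera, name): "pixels" (420x560 bool, what is visible of it) and "bbox" ([left, top, right, bottom] in pixels, round what is visible of it).
- pinpoint(camera, name): "location" ([column, row] in pixels: a listed point, or the origin of a listed thing).
The state is a dict: "t": time; "q": joint angles; "qd": joint speeds; "joint_efforts": joint torques, N m; "eef_pos": TCP position; "ee_rot": TCP orientation; "force": force on the tool from outside, world axes, zero at the start; "moment": the same for the moment, N m; "width": finger opening in m.
Only numpy, scipy, OpenCV 4.12 (cv2) and the standard library are available. Lean on these libraries where they do the work, as an engineer would, in place of code of your own. Each camera call takes 0.05 s, during which the arm holds its last target. There are 200 camera calls.

## Working session

There is one attempt and no reset: what is moved stays moved. The work goes in short steps, Python scripts to look and compute and a shell command to move; the robot and the scene stay as the last step left them, time stands still between calls to the robot, and variables do not carry over. Pictures are saved under pics/ and viewed, about 8 in all and at most 12, crops included, and the job is handed in when it is done.

```bash
mkdir -p pics; cat > h.py <<'E'
import numpy as np, cv2
from station import telemetry, grab_frame, arm, regions_of, pinpoint
from scipy.optimize import least_squares
def proj(f,X):
    c=np.asarray(X)@f["R"].T+f["t"]; return np.c_[f["fx"]*c[...,0]/c[...,2]+f["cx"],f["fy"]*c[...,1]/c[...,2]+f["cy"]]
def onz(f,uv,z):
    d=f["R"].T@np.array([(uv[0]-f["cx"])/f["fx"],(uv[1]-f["cy"])/f["fy"],1]); o=-f["R"].T@f["t"]
    return o+d*(z-o[2])/d[2]
def save(f,n,im=None): cv2.imwrite("pics/"+n,cv2.cvtColor(f["pixels"] if im is None else im,cv2.COLOR_RGB2BGR))
E
python3 - <<'E'
from h import *
s=telemetry.get_state(); print(s)
ims=[]
for c in ("scene","top"):
    f=grab_frame(c); ims.append(f["pixels"]); print(c,(-f["R"].T@f["t"]).round(3),f["fx"])
    for n,z in (("box",0),("lid",0),("roller_center",.051),("roller_head",.051),("roller_tail",.051),("canister",0),("mug",0),("plate",0),("bowl",0),("spoon",0)):
        print(n,[(np.round(r["location"],1),round(r["p"],2),onz(f,r["location"],z).round(3)) for r in pinpoint(c,n)[:2]])
save(None,"a.png",cv2.resize(np.hstack(ims),(800,300))); save(None,"s.png",ims[0]);save(None,"t.png",ims[1])
E
```

```text
{'t': 0.0, 'q': array([ 1.49406164e+00,  3.59373102e-01,  1.10670015e-02, -3.53952862e-04,
       -1.22410050e+00, -2.88084075e-01]), 'qd': array([ 0.00112003, -0.00071925, -0.00010944, -0.00041239,  0.00072797,
       -0.00099304]), 'joint_efforts': array([-6.50894999e-04, -5.82721961e+01,  2.93045551e+01,  6.99691460e+00,
        6.80463592e-03, -1.75280138e-04]), 'eef_pos': array([0.24068613, 0.63010844, 0.22563446]), 'ee_rot': array([-3.14145413e+00, -1.63845678e-03, -1.93573574e+00]), 'force': array([ 0.2938371 , -0.65791687, -0.3563231 ]), 'moment': array([-0.02933576,  0.02063983, -0.00133076]), 'width': 0.08760388993899003}
scene [1.464 0.456 0.681] 409.0543669379845
box [(array([189. , 188.7]), 0.63, array([ 0.462, -0.284, -0.   ]))]
lid []
roller_center [(array([191.9, 174.4]), 0.86, array([ 0.45 , -0.274,  0.051]))]
roller_head []
roller_tail [(array([154.2, 164.7]), 0.95, array([ 0.442, -0.432,  0.051]))]
canister [(array([147.4, 209.3]), 0.96, array([ 0.625, -0.328,  0.   ])), (array([156.7, 166. ]), 0.22, array([ 0.364, -0.489,  0.   ]))]
mug [(array([434.8, 239.7]), 0.
[... 232 characters left out ...]
 ]))]
top [0.382 0.103 1.622] 530.0882107154306
box [(array([405.8, 240.5]), 0.8, array([ 0.466, -0.282,  0.   ]))]
lid []
roller_center [(array([407.5, 244.9]), 0.83, array([ 0.451, -0.275,  0.051]))]
roller_head [(array([356.8, 243. ]), 0.75, array([ 0.454, -0.125,  0.051]))]
roller_tail []
canister [(array([422.6, 189.2]), 0.64, array([ 0.626, -0.336,  0.   ]))]
mug [(array([424.9, 189.2]), 0.69, array([ 0.626, -0.343,  0.   ])), (array([144.2, 248.1]), 0.58, array([0.431, 0.516, 0.   ]))]
plate [(array([206.3, 213.3]), 0.91, array([0.541, 0.331, 0.   ]))]
bowl [(array([294. , 149.1]), 0.58, array([0.746, 0.064, 0.   ]))]
spoon [(array([195.4, 281.1]), 0.64, array([0.334, 0.357, 0.   ]))]
```

View pics/t.png

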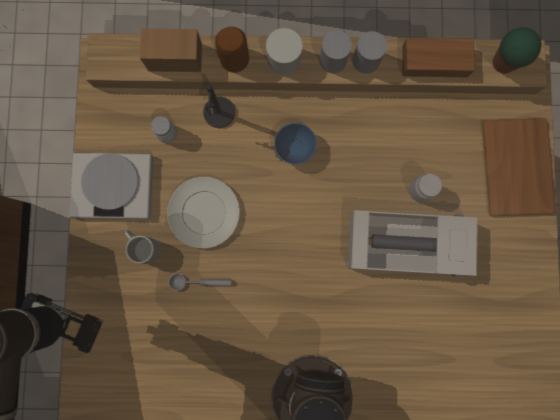

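View pics/s.png

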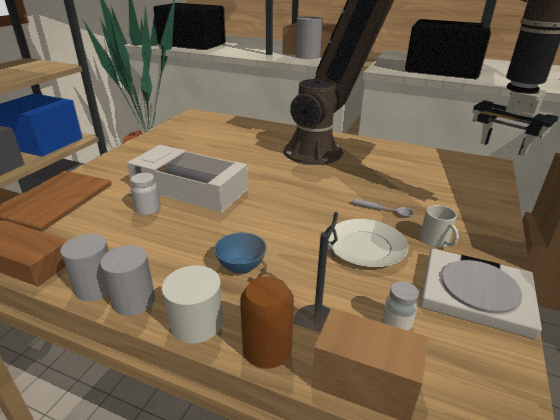

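The box's long axis lies roughly along world y, with the lip end towards +y (left in the top view, column 352) and the deep lid on the right, up to column 477. The canister is beyond the box at about (428,187). Next I'll fit the box pose precisely.

```bash
cat > fit.py <<'E'
from h import *
from scipy.optimize import minimize
def fit(cams=("scene","top"),names=("box","lid")):
    d=[]
    for c in cams:
        f=grab_frame(c); m=np.zeros((420,560),bool)
        for n in names:
            for r in regions_of(c,n)[:1]: 
                if r["p"]>.4: m|=r["pixels"]; print(c,n,r["bbox"],round(r["p"],2))
        pts=cv2.findNonZero(m.astype(np.uint8)); d.append((f,m,cv2.convexHull(pts)[:,0]))
    def hull(f,p):
        x,y,a=p; c,s=np.cos(a),np.sin(a)
        P=np.array([[x+c*i*.179-s*j*.084,y+s*i*.179+c*j*.084,z] for i in(-1,1) for j in(-1,1) for z in(0,.092)])
        return cv2.convexHull(proj(f,P).astype(np.float32))
    def cost(p):
        e=0
        for f,m,h in d:
            H=hull(f,p); e+=sum(abs(cv2.pointPolygonTest(H,tuple(map(float,q)),True)) for q in h)/len(h)
            e+=sum(abs(cv2.pointPolygonTest(h.astype(np.float32),tuple(map(float,q[0])),True)) for q in H)/len(H)
        return e
    r=minimize(cost,[.455,-.283,1.57],method="Nelder-Mead",options=dict(initial_simplex=[[.455,-.283,1.57],[.465,-.283,1.57],[.455,-.273,1.57],[.455,-.283,1.5]],maxiter=400))
    return r.x,r.fun
if __name__=="__main__":
    for cams in (("scene","top"),("top",),("scene",)): print(cams,*fit(cams))
E
python3 fit.py
```

```text
scene box [126.9, 147.0, 249.1, 209.4] 0.8
scene lid [126.8, 142.6, 246.1, 187.0] 0.6
top box [346.3, 207.6, 477.6, 273.8] 0.72
top lid [350.8, 210.3, 477.1, 277.1] 0.77
('scene', 'top') [ 0.45460639 -0.28565525  1.51824149] 4.795420520221449
top box [349.1, 208.9, 479.0, 273.7] 0.89
top lid [354.1, 209.5, 477.9, 273.2] 0.84
('top',) [ 0.45383193 -0.2837149   1.52730769] 1.7384244754407239
scene box [126.9, 146.4, 251.2, 209.6] 0.7
scene lid [129.3, 141.8, 248.3, 186.5] 0.79
('scene',) [ 0.45004177 -0.2872925   1.51422199] 2.6050080321166877
```

```bash
python3 -m inch '1 5 -6 2 0 0 -8; 1 10 -12 3 0 0 -16; 1 15 -18 3 0 0 -24; 1 18 -24 3 0 0 -32; 1 21 -30 3 0 0 -40; 1 22 -36 3 0 0 -48; 1 23 -42 3 0 0 -55; 1 23 -48 3 0 0 -62; 1 23 -54 3 0 0 -66; 1 23 -60 3 0 0 -66; 1 22 -66 3 0 0 -66; 1 22 -71 3 0 0 -66'
```

```text
t: 3.2
eef_pos: [0.4615, -0.0522, 0.2571]
ee_rot: [3.141, 0.001, -3.087]
force: [1.8, 0.8, -0.8]
width: 0.0879
```

```bash
python3 -m inch '1 -0.5 -6 2 0 0 -3; 1 -0.8 -12 4 0 0 -5.8; 1 -0.8 -18 4 0 0 -5.8; 1 -0.8 -21.5 4 0 0 -5.8; 1 -0.8 -21.5 4 0 0 -5.8' && python3 - <<'E'
from h import *
s=telemetry.get_state(); print(s["eef_pos"],s["ee_rot"],s["q"])
f=grab_frame("wrist"); save(f,"w1.png")
for n,z in (("box",0),("roller_center",.051),("roller_head",.051),("roller_tail",.051)):
    print(n,[(np.round(r["location"],1),round(r["p"],2),onz(f,r["location"],z).round(4)) for r in pinpoint("wrist",n)[:2]])
E
```

```text
t: 3.82
eef_pos: [0.453, -0.2694, 0.2967]
ee_rot: [3.141, 0.001, 3.091]
force: [-0.7, 0.7, -0.3]
width: 0.0875
[ 0.45298882 -0.26943276  0.29668337] [3.14145583e+00 5.05053245e-04 3.09129701e+00] [-1.64271036e-01  7.33292217e-02 -1.97488144e-01 -2.00715348e-04
 -1.29949275e+00  1.14029169e-01]
box []
roller_center [(array([283. , 166.8]), 0.77, array([ 0.4549, -0.2702,  0.051 ]))]
roller_head [(array([282.9, 274.5]), 0.6, array([ 0.4623, -0.128 ,  0.051 ]))]
roller_tail []
```

View pics/w1.png

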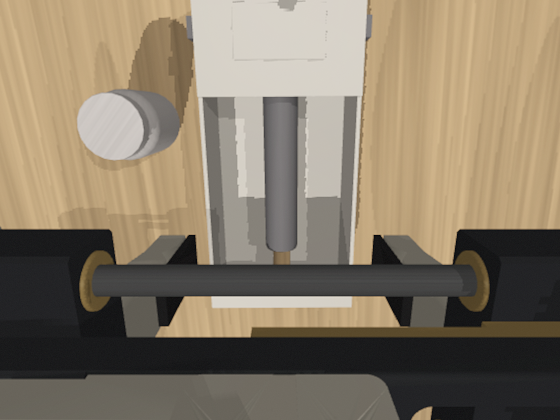

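The wrist view shows the deep-lid edge at row 96 and the barrel between columns 263 and 297, with its head-end at row 250. The box's outer lip edge is at row 307. I'll turn these into positions.

```bash
python3 - <<'E'
from h import *
f=grab_frame("wrist"); print((-f["R"].T@f["t"]).round(3))
for n,uv,z in (("lidedgeL",(197,96.5),.092),("lidedgeR",(363,96.5),.092),("openL",(204,97),.092),("openR",(361,97),.092),("lipL",(212,307),.092),("lipR",(352,307),.092),
 ("barrel far",(280.5,97),.060),("barrel near",(281.5,235),.060),("barrel end mid",(281,250),.051),("barrel end mid top",(281,250),.065)):
    print(n,onz(f,uv,z).round(4))
g=cv2.cvtColor(f["pixels"],cv2.COLOR_RGB2GRAY)
for r in (110,150,200,230): print(r,g[r,255:305].tolist())
E
```

```text
[ 0.451 -0.337  0.456]
lidedgeL [ 0.5399 -0.3507  0.092 ]
lidedgeR [ 0.3702 -0.343   0.092 ]
openL [ 0.5328 -0.3499  0.092 ]
openR [ 0.3723 -0.3426  0.092 ]
lipL [ 0.5492 -0.1066  0.092 ]
lipR [ 0.3798 -0.0991  0.092 ]
barrel far [ 0.4549 -0.3472  0.06  ]
barrel near [ 0.4615 -0.1834  0.06  ]
barrel end mid [ 0.4634 -0.1594  0.051 ]
barrel end mid top [ 0.4629 -0.1655  0.065 ]
110 [192, 193, 193, 192, 193, 193, 193, 196, 174, 109, 78, 87, 93, 98, 102, 104, 108, 110, 112, 114, 116, 118, 119, 122, 124, 125, 125, 124, 123, 121, 121, 121, 118, 117, 115, 111, 108, 105, 103, 97, 92, 87, 78, 87, 121, 136, 134, 134, 135, 134]
150 [191, 192, 192, 191, 192, 192, 191, 191, 195, 164, 88, 82, 91, 97, 102, 105, 108, 110, 113, 114, 117, 119, 120, 122, 124, 124, 124, 123, 123, 121, 119, 119, 117, 116, 112, 108, 105, 102, 99, 95, 89, 82, 68, 130, 160, 157, 158, 157, 157, 156]
200 [130, 131, 131, 131, 130, 131, 131, 130, 130, 132, 108, 77, 90, 95, 99, 105, 108, 110, 112, 115, 118, 120, 120, 122, 122, 123, 123, 122, 121, 120, 118, 117, 115, 112, 109, 106, 104, 100, 97, 92, 84, 74, 93, 140, 157, 156, 155, 155, 155, 156]
230 [131, 131, 131, 130, 129, 130, 130, 130, 131, 132, 117, 91, 87, 93, 100, 104, 107, 111, 113, 115, 119, 119, 119, 120, 121, 122, 123, 122, 120, 119, 117, 114, 112, 111, 107, 103, 102, 99, 94, 89, 81, 69, 110, 148, 156, 155, 155, 155, 155, 155]
```

```bash
python3 -m inch '0.8 0.5 1.7 -5 0 0 0.5; 0.8 0.5 1.7 -10 0 0 0.5; 0.8 0.5 1.7 -15 0 0 0.5; 0.8 0.5 1.7 -18 0 0 0.5; 0.8 0.5 1.7 -18 0 0 0.5' && python3 - <<'E'
from h import *
f=grab_frame("wrist"); save(f,"w2.png")
for n,uv,z in (("c",(0,0),0),):pass
for n in ("roller_center",): print(n,[(np.round(r["location"],1),round(r["p"],2),onz(f,r["location"],.051).round(4)) for r in pinpoint("wrist",n)[:2]])
E
```

```text
t: 4.75
eef_pos: [0.4574, -0.2483, 0.1157]
ee_rot: [3.141, -0.002, 3.106]
force: [-0.0, 0.4, 0.3]
width: 0.07
roller_center [(array([ 62.9, 100.6]), 0.72, array([ 0.5941, -0.3274,  0.051 ])), (array([281.8, 184.9]), 0.69, array([ 0.4586, -0.2682,  0.051 ]))]
```

View pics/w2.png

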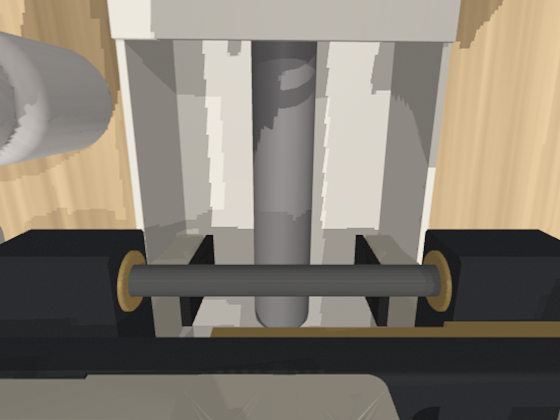

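The barrel (columns 253–316) is centred between the fingers (inner faces near columns 212 and 357). I'll go down and grip.

```bash
python3 -m inch '0.8 0.1 -0.2 -3 0 0 0; 0.8 0.1 -0.3 -6 0 0 -0.2; 0.8 0.1 -0.3 -8.1 0 0 -0.4; 0.8 0.1 -0.3 -8.1 0 0 -0.4; 0.8 0.1 -0.3 -8.1 0 0 -0.4' 10
```

```text
t: 5.48
eef_pos: [0.4621, -0.2524, 0.0393]
ee_rot: [-3.141, 0.006, 3.1]
force: [0.4, 0.5, -0.1]
width: 0.0701
```

```bash
python3 -m inch '0.8 -0.3 0 -0.5 0 0 0;0.8 -0.3 0 -0.5 0 0 0; 0.8 -0.3 0 -0.5 0 0 0'
```

```text
t: 5.85
eef_pos: [0.4592, -0.2524, 0.0347]
ee_rot: [-3.141, 0.006, 3.1]
force: [0.5, -0.8, 0.7]
width: 0.0702
```

```bash
python3 -m inch '0.4 0 0 0 0 0 0; 0.3 0 0 0 0 0 0; 0.3 0 0 0 0 0 0; 0.3 0 0 0 0 0 0; 0.3 0 0 0 0 0 0; 0.3 0 0 0 0 0 0' 50
```

```text
t: 6.6
eef_pos: [0.4589, -0.2524, 0.0346]
ee_rot: [-3.141, 0.006, 3.1]
force: [-1.1, -0.1, 0.1]
width: 0.039
```

Gripped at 39 mm. Now a small lift, then ease it back 35 mm.

```bash
python3 -m inch '0.3 0 0 0.3 0 0 0; 0.3 0 0 0.6 0 0 0; 0.3 0 -0.8 0.6 0 0 0; 0.3 -0.1 -1.8 0.6 0 0 0; 0.3 -0.1 -2.8 0.6 0 0 0; 0.3 -0.1 -3.5 0.6 0 0 0; 0.3 -0.1 -3.5 0.6 0 0 0; 0.3 -0.1 -3.5 0.6 0 0 0' && python3 - <<'E'
from h import *
f=grab_frame("top"); g=f["pixels"][195:290,335:490]; a=cv2.resize(g,None,fx=5,fy=5,interpolation=cv2.INTER_CUBIC)
save(None,"t2.png",a)
print(telemetry.get_state()["q"])
for n in ("roller_center","roller_head"): print(n,[(np.round(r["location"],1),round(r["p"],2),onz(f,r["location"],.057).round(4)) for r in pinpoint("top",n)[:2]])
E
```

```text
t: 7.6
eef_pos: [0.4578, -0.2874, 0.0405]
ee_rot: [-3.141, 0.005, 3.1]
force: [-0.5, 0.2, -3.7]
width: 0.0393
[-1.97529535e-01  3.34382631e-01 -5.16248917e-01  4.32874837e-06
 -7.14605227e-01  1.56090679e-01]
roller_center []
roller_head []
```

View pics/t2.png

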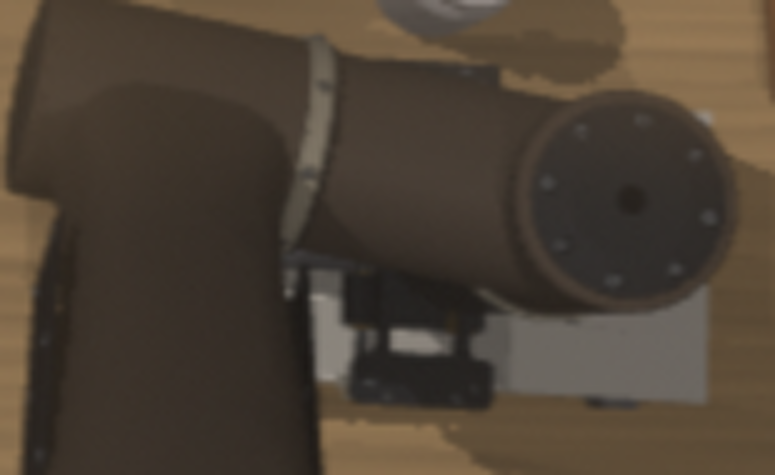

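The arm hides the roller from the top camera. The wrist carries its weight (−3.7 N) and the fingers still hold 39 mm. The head should now be about 15 mm short of the lip, so I'll tilt carefully.

```bash
python3 -m inch '0.3 0 0.07 0.17 2.5 -0.1 0; 0.3 0 0.15 0.34 5 -0.2 0; 0.3 0 0.2 0.6 7.5 -0.3 0; 0.3 0 0.27 0.84 10 -0.4 0; 0.3 0 0.27 0.84 10 -0.4 0; 0.3 0 0.27 0.84 10 -0.4 0' && python3 - <<'E'
from h import *
f=grab_frame("scene"); g=f["pixels"][110:240,90:290]; a=cv2.resize(g,None,fx=4,fy=4,interpolation=cv2.INTER_CUBIC)
save(None,"s2.png",a)
s=telemetry.get_state();print(s["q"],s["force"],s["moment"])
for c in ("scene","wrist"):
  if c=="wrist": f=grab_frame(c)
  for n in ("roller_center","roller_head"): print(n,[(np.round(r["location"],1),round(r["p"],2),onz(f,r["location"],.063).round(4)) for r in pinpoint(c,n)[:2]])
E
```

```text
t: 8.5
eef_pos: [0.4577, -0.2843, 0.0489]
ee_rot: [2.969, 0.005, 3.1]
force: [0.0, -0.2, -4.6]
width: 0.0388
[-0.32263662  0.37433529 -0.34919772 -0.2141549  -0.90229559  0.41903821] [ 0.1221093   0.59505544 -4.05534526] [-0.61456918  0.01371048 -0.00930612]
roller_center [(array([182.5, 166.8]), 0.84, array([ 0.4353, -0.3191,  0.063 ])), (array([150.6, 209.5]), 0.44, array([ 0.7   , -0.2463,  0.063 ]))]
roller_head [(array([218.5, 168.7]), 0.78, array([ 0.3977, -0.2017,  0.063 ]))]
roller_center [(array([287. , 232.1]), 0.94, array([ 0.4561, -0.3037,  0.063 ]))]
roller_head []
```

View pics/s2.png

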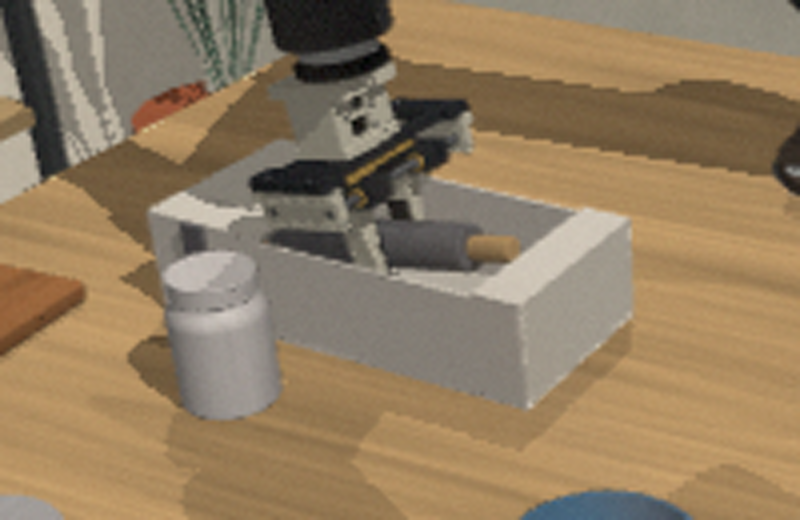

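The wooden head handle is clear of the lip and tilted up (its end at full-frame (220,172)), with forces at the roller's weight only. I'll continue to 20°.

```bash
python3 -m inch '0.3 0 0.05 0.3 2.5 -0.1 0; 0.3 0 0.1 0.6 5 -0.2 0; 0.3 0 0.15 0.9 7.5 -0.3 0; 0.3 0 0.2 1.2 10 -0.4 0; 0.3 0 0.2 1.2 10 -0.4 0; 0.3 0 0.2 1.2 10 -0.4 0' && python3 - <<'E'
from h import *
f=grab_frame("scene"); g=f["pixels"][110:240,90:290]; a=cv2.resize(g,None,fx=4,fy=4,interpolation=cv2.INTER_CUBIC)
s=telemetry.get_state();print(s["q"],s["force"],s["moment"])
d=np.array([.042,.999]);th=np.radians(20)
cen=np.array([.4575-.02*.042,-.282-.02,.072]);u=np.r_[d*np.cos(th),np.sin(th)]
for k in(.1,.14): 
  p=proj(f,(cen+k*u)[None])[0]; print(p); cv2.circle(a,tuple(int(v) for v in (p-[90,110])*4),4,(255,0,0),-1)
save(None,"s3.png",a)
E
```

```text
t: 9.55
eef_pos: [0.4578, -0.2821, 0.0609]
ee_rot: [2.794, 0.005, 3.099]
force: [-0.2, -0.7, -4.7]
width: 0.0391
[-0.44002247  0.42799274 -0.20706762 -0.36220196 -1.09858282  0.5913872 ] [-0.49591427  0.47259387 -5.29157402] [-1.48778578  0.1140294   0.00575163]
[205.96158357 164.16480966]
[215.70478164 162.58776234]
```

View pics/s3.png

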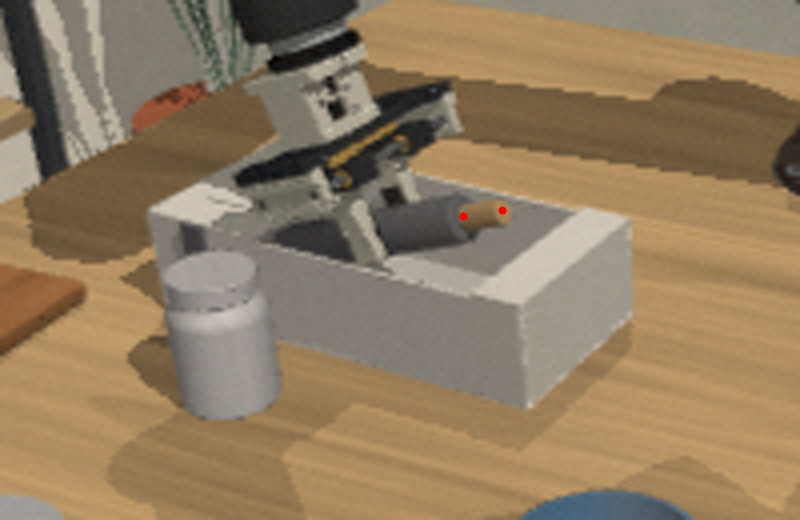

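The predicted head points (red) sit on the real handle, and the end lies short of the lip. I'll start drawing along the axis with a short check.

```bash
python3 -m inch '0.3 0.04 0.94 0.34 0 0 0; 0.3 0.08 1.88 0.68 0 0 0; 0.3 0.12 2.82 1.03 0 0 0; 0.3 0.16 3.76 1.37 0 0 0;0.3 0.16 3.76 1.37 0 0 0' && python3 - <<'E'
from h import *
s=telemetry.get_state();print(s["q"],s["force"],s["moment"])
E
```

```text
t: 10.22
eef_pos: [0.4597, -0.2436, 0.0753]
ee_rot: [2.794, 0.006, 3.101]
force: [0.3, -1.0, -4.0]
width: 0.0392
[-0.37821548  0.3779866  -0.24509154 -0.3723637  -1.09127158  0.53540671] [ 0.27723444 -1.03415045 -4.01341316] [-1.54556807  0.02205843  0.01763934]
```

Forces and moment are unchanged, so it's moving free of contact. Continuing the slant draw.

```bash
python3 -m inch '0.3 0.08 1.88 0.68 0 0 0; 0.3 0.16 3.76 1.37 0 0 0; 0.3 0.28 6.6 2.4 0 0 0; 0.3 0.39 9.4 3.42 0 0 0; 0.3 0.5 12.2 4.45 0 0 0; 0.3 0.6 15 5.47 0 0 0; 0.3 0.6 15 5.47 0 0 0' && python3 - <<'E'
from h import *
s=telemetry.get_state();print(s["q"],s["force"],s["moment"])
f=grab_frame("scene"); save(f,"s4.png")
E
```

```text
t: 11.1
eef_pos: [0.4658, -0.0914, 0.1314]
ee_rot: [2.794, 0.008, 3.103]
force: [0.8, -0.6, -4.2]
width: 0.0392
[-0.0921556   0.19567552 -0.34464614 -0.39701903 -1.07663139  0.25363883] [ 0.78848251 -0.55695736 -4.19143356] [-1.58282182e+00  5.48157028e-04 -3.43999732e-02]
```

View pics/s4.png

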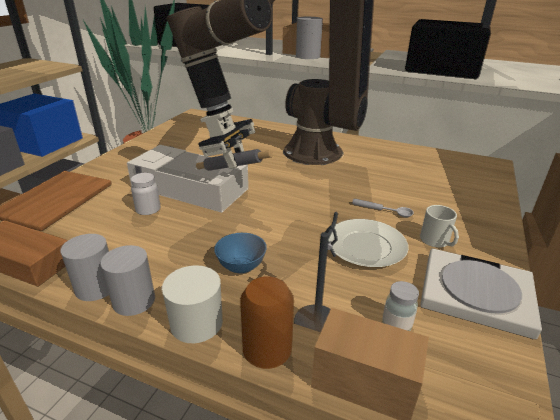

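The roller is halfway out, head up over the lip (head at about (268,152)), with no contact. Finish the draw, then level.

```bash
python3 -m inch '0.3 0.1 2.4 0.87 0 0 0; 0.3 0.2 4.8 1.75 0 0 0; 0.3 0.32 7.6 2.77 0 0 0; 0.3 0.43 10.4 3.8 0 0 0; 0.3 0.55 13.2 4.8 0 0 0; 0.3 0.67 16 5.8 0 0 0; 0.3 0.78 18.8 6.85 0 0 0; 0.3 0.9 21 7.5 0 0 0; 0.3 0.9 21 7.5 0 0 0' && python3 -m inch '0.3 0 0 0.2 -4 0.15 0; 0.3 0 0 0.4 -8 0.3 0; 0.3 0 0 0.4 -12 0.45 0; 0.3 0 0 0.4 -16 0.65 0; 0.3 0 0 0.4 -19.9 0.8 0; 0.3 0 0 0.4 -19.9 0.8 0; 0.3 0 0 0.4 -19.9 0.8 0; 0.3 0 0 0.4 -19.9 0.8 0' && python3 - <<'E'
from h import *
s=telemetry.get_state();print(s["q"],s["qd"].round(3),s["force"],s["moment"])
fs=[]
for c in("scene","top"):
  f=grab_frame(c); fs.append(f)
  for n in ("roller_center","roller_head","roller_tail"): print(c,n,[(np.round(r["location"],1),round(r["p"],2),onz(f,r["location"],s["eef_pos"][2]+.017).round(3)) for r in pinpoint(c,n)[:2]])
  for n in ("canister","mug","plate","bowl","spoon"): print(c,n,[(onz(f,r["location"],0).round(3)) for r in pinpoint(c,n)[:2]])
save(None,"s5.png",np.hstack([cv2.resize(fs[0]["pixels"][100:250,100:300],(400,300)),cv2.resize(fs[1]["pixels"][180:360,240:480],(400,300))]))
E
```

```text
t: 12.28
eef_pos: [0.4745, 0.1185, 0.2061]
ee_rot: [2.794, 0.007, 3.104]
force: [-0.6, -0.2, -4.8]
width: 0.0388
t: 13.28
eef_pos: [0.4745, 0.1179, 0.21]
ee_rot: [3.141, 0.006, 3.106]
force: [-0.2, -0.7, -4.1]
width: 0.0393
[ 0.64940578  0.05782091 -0.41698682  0.00364593 -1.09123195 -0.68700233] [ 0.003 -0.002  0.003  0.006 -0.    -0.004] [-0.18050258 -0.71578745 -4.106176  ] [ 0.13862345 -0.06458709  0.03407066]
scene roller_center [(array([296.4, 143.9]), 0.93, array([0.455, 0.093, 0.227]))]
scene roller_head [(array([347.3, 157.4]), 0.67, array([0.483, 0.247, 0.227]))]
scene roller_tail [(array([252.1, 137.4]), 0.63, array([ 0.464, -0.04 ,  0.227]))]
scene canister [array([ 0.639, -0.306,  0.   ]), array([0.305, 0.33 , 0.   ])]
scene mug [array([0.431, 0.511, 0.   ])]
scene plate [array([0.523, 0.337, 0.   ])]
scene bowl [array([0.743, 0.073, 0.   ])]
scene spoon [array([0.337, 0.345, 0.   ])]
top roller_center []
top roller_head []
top roller_tail [(array([335.9, 234.8]), 0.6, array([ 0.467, -0.044,  0.227]))]
top canister []
top mug [array([0.426, 0.513, 0.   ])]
top plate [array([0.531, 0.329, 0.   ])]
top bowl [array([0.751, 0.063, 0.   ])]
top spoon []
```

View pics/s5.png

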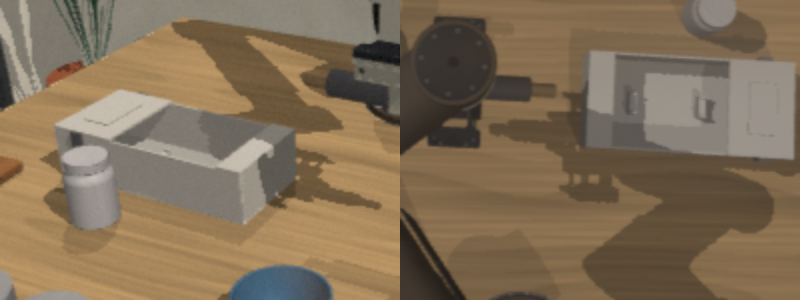

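```bash
python3 - <<'E'
from h import *
f=grab_frame("scene"); o=np.array([235,100]); a=cv2.resize(f["pixels"][100:200,235:375],None,fx=5,fy=5,interpolation=cv2.INTER_CUBIC)
u=np.array([.042,.999,0]); c=np.array([.4745,.118,.227])-.015*u
for s,r in((-.14,.011),(-.1,.02),(.1,.02),(.14,.011)):
  for z in(-r,r):
    p=proj(f,(c+s*u+[0,0,z])[None])[0]; cv2.circle(a,tuple(int(v) for v in (p-o+.5)*5),3,(255,0,0),-1)
save(None,"s6.png",a); print(telemetry.get_state()["force"])
E
```

```text
[ 0.54067365  0.0625526  -4.00032066]
```

View pics/s6.png

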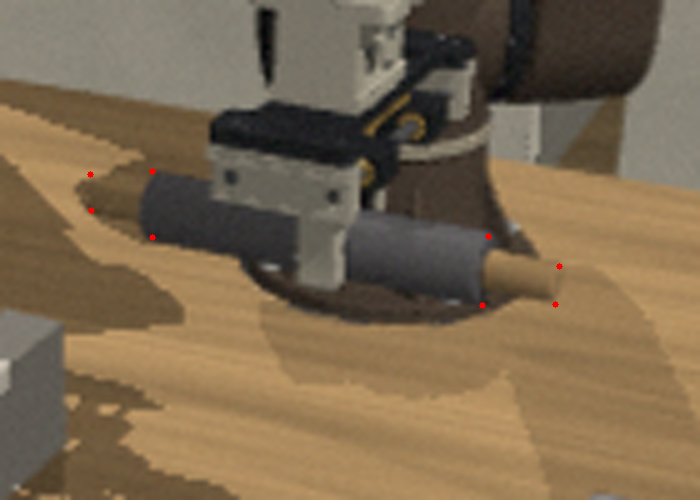

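The level-roller model points line up with the real roller to about 1 px, so it is level and steady. Handing in.

```bash
python3 -c "
from station import arm,telemetry
print(telemetry.get_state()['t']); print(arm.job_done())"
```

```text
14.225
the job is handed in; nothing more can be done
None
```

The roller is out of the box, and I handed the job in at 14.2 s with the gripper still holding it, level and still.

**What I did:**
- Gripped the barrel near its middle, lifted it 6 mm and eased it back 35 mm under the deep part of the lid.
- Tilted the head up 20° and drew the roller out along its own axis over the lip, then levelled it past the lip end.
- At every check the tool force was only about the roller's weight (4–5 N), with no sign of contact with the lid or box.

**Last checks:**
- **Position:** the tail is about 60 mm beyond the lip end of the box. The axis is about 0.227 m above the bench, against a box height of 0.094 m.
- **Level:** a model of a level roller matches the scene picture to about 1 pixel, which I judge to be within 1–2°.
- **Grip and stillness:** the fingers hold at 39 mm and the joint speeds are near zero.
- **Other things:** the mug, plate, bowl and spoon were found where they started, within detection error.

**Disagreements and gaps:**
- The scene camera put the canister about 25 mm from its first reading, and the top camera missed it. I put this down to detection error, because it looked undisturbed in the picture and nothing came near it.
- The top camera also missed the spoon, the roller's centre and its head in the last look.
- The moment reading rose to about 1.5 N m while tilted. It stayed the same during the draw and went once level, so I took it as an effect of the tilt rather than contact.

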